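Clamp a rotor spindle with the stand's underside knob

TASK

Gently set the loose flanged spindle upright on the deck of the assembly stand, between the cam and the two stop pins. Then turn the three-armed knob under the deck clockwise (seen from above) until the cam presses the flange firmly against the pins and stays tight by itself; the pins are reset from job to job, so tighten by feel and never push on the knob with more than 25 N. Leave the other parts on the bench where they are.

Things in the scene. Friction and masses are not known exactly. Their poses are not given: they have to be found in the camera images.
- spindle_mid (a point): Loose aluminium spindle upright on the bench, 0.3 to 0.6 kg: round flange 90 mm across, 14 mm thick, a cone above it to 24 mm, then a plain round shank 30 mm across from 24 to 86 mm above the underside, with a 20 mm wide brass stub on top to 96 mm. Take it by the shank from above. This point: on its axis, 55 mm above its underside; z up along the shank.
- spindle_foot (a point): Centre of the underside of the spindle's flange, on its axis, z up along the shank.
- stand: Fixed steel stand: a deck plate 150 x 160 mm, 10 mm thick, its top 78 mm above the bench, on two side walls. Origin at bench level; x points from the knob to the stop pins. Edges: front at x = -60 mm, back at +90 mm, sides at y = +-80 mm. From the front a tongue 36 mm wide (centred on y = -18 mm) juts out along -x to x = -99 mm; the knob hangs under it.
- stand_nest (a point): Where to set the spindle down: a point on the deck's top at x = -32.5, y = 0 mm of the stand (axes as the stand's). With the underside's centre here the flange clears the slack cam and both pins by 3 mm or more; the turning cam then slides it 4 to 20 mm along +x until it rests against both pins.
- stand_pins (a point): Middle of the range of the adjustable stop at the back of the deck: two upright steel pins 16 mm across, 26 mm high, 34 mm either side of the centre line, on a block. Their true setting along x is NOT measured and differs from this point by up to 7.5 mm either way. With the flange against both pins the spindle's axis is 40.6 mm in front (-x) of them, at y = 0.
- clamp_shaft (a point): The clamp's vertical shaft, at the knob arms' height, 45 mm above the bench, at x = -82, y = -18 mm of the stand; z is up. Under the deck it carries the black knob; on the deck a round cam, 16 mm in radius, 12 mm high, its centre 20 mm off the shaft, which bears on the flange's rim.
- clamp (a joint): Angle of knob and cam, rad. Starts slack at 0 to 0.15; grows clockwise seen from above, which drives the cam towards the pins; ends at 1.85. The cam bites somewhere between about 0.6 and 1.5, depending on the pins' setting. Friction keeps it where it is left.
- clamp_arm (a point): The knob arm to use: point on its axis 66 mm from the shaft, 45 mm above the bench. The knob: hub 44 mm across, three straight round arms 14 mm thick, 120 degrees apart, reaching 87 mm from the shaft. Straddle or push this arm with fingers pointing down in front of the tongue, which it juts out from under. Its direction from the shaft: pi + 0.8 - clamp, counter-clockwise from the stand's +x.
- knob_feel (a point): The shaft again, at the deck's top. How it feels, pushing squarely at 66 mm from the shaft: about 5 N turn the slack knob (standing still it reads less), 1 N more while it slides the spindle; once the cam bites, the push rises to 20 N within about 5 mm, so feel after every millimetre. At 9 to 14 N, standing still, it is firm (cam on flange over 15 N, and it keeps pressing the flange with 8 N or more when let go); over 25 N is too much.
- disc_stack: Bystander, to be left where it is: green disc stack, 68 mm across, 115 mm tall, standing on the bench. Origin: centre of its underside.
- bowl: Bystander, to be left where it is: open aluminium bowl, 120 mm across, 140 mm tall, standing on the bench. Origin: centre of its underside.
- paste_tin: Bystander, to be left where it is: flat dark paste tin, 66 mm across, 34 mm high, standing on the bench. Origin: centre of its underside.
- snap_ring: Bystander, to be left where it is: steel ring, 44 mm across, 5 mm high, standing on the bench. Origin: centre of its underside.
- impeller: Bystander, to be left where it is: blue impeller, 82 mm across, 22 mm high, standing on the bench. Origin: centre of its underside.

How it is judged:
On the way, in this order (a step that is already met when the one before it is completed fails the run):
1. the spindle stands upright on the deck between cam and pins, let go, the clamp still slack (z of spindle_foot in the frame of stand between 0.074 and 0.082 m and x of spindle_foot in the frame of stand between -0.045 and 0 m and y of spindle_foot in the frame of stand between -0.012 and 0.012 m and angle between spindle_foot's own z axis and vertical below 0.06 rad and contact force between the fingers and spindle below 0.1 N and linear speed of spindle below 0.02 m/s and contact force between clamp and spindle below 3 N), for 0.2 s.
2. the cam is turned against the flange and presses it firmly, with over 15 N (contact force between clamp and spindle above 15 N), for 0.2 s.
At the end, for the whole second after the job is handed in: The spindle stands upright (within 0.06 rad) and still on the deck (underside within 4 mm of it), its axis 0 to 45 mm in front of the stand's origin and within 12 mm of the centre line, and the cam, left alone, presses its flange with at least 8 N (z of spindle_foot in the frame of stand between 0.074 and 0.082 m and x of spindle_foot in the frame of stand between -0.045 and 0 m and y of spindle_foot in the frame of stand between -0.012 and 0.012 m and angle between spindle_foot's own z axis and vertical below 0.06 rad and contact force between clamp and spindle above 8 N and linear speed of spindle below 0.01 m/s); the robot touches nothing.
It fails at once if the knob is pushed with more than 25 N (contact force between any of the fingers, the arm and clamp above 25 N).
It fails at once if the spindle is dropped or banged onto the stand (contact force between any of stand_c0, stand_c1 and spindle above 60 N).
It fails at once if another part on the bench is moved more than 20 mm (distance of any of disc_stack, bowl, paste_tin, snap_ring, impeller from where it was at the start of the episode above 0.02 m).
It also fails if it takes over 70 s, if anything falls off the work surface, if the arm or the gripper's body presses on something with over 40 N, if the wrist force passes 120 N, or if a joint passes its speed limit or range.

ROBOT

A 6-joint arm with a two-finger parallel gripper is mounted at the origin on the work surface. World frame = base frame: x ahead of the robot, y to its left, z up, the work surface at z = 0. Lengths are in m, angles in rad, forces in N, time in s.
With the tool pointing down it reaches from about 0.275 to 0.85 m from the base axis. Payload 19 kg.
Tool frame: the origin (TCP) lies midway between the tips of the shut fingers; the grasp point (between the pads) lies 19 mm behind it; z points along the fingers, y is the direction in which the jaws open and shut (so a half turn about z gives the same grasp; the last joint's range is limited). The gripper opens to 85 mm and grips with 20 to 120 N. Pads are 22 mm wide; open, the fingers measure 114 mm over their backs; the gripper's body (76 mm by 85 mm) begins 54 mm behind the grasp point. The pads swing forward as they close: fully open they stand 13 mm farther back than shut.
Start: joints at [1.016, 0.15, 1.437, -0, 1.554, -0.134], TCP at [0.235, 0.525, 0.231] pointing down, gripper open.
Joint ranges: [-2.8, 2.8], [-0.68, 2.1], [0.12, 2.68], [-1.39, 4.53], [0.16, 2.79], [-2.81, 2.81]. Speed limits (rad/s): [1.89, 1.89, 2.22, 3.01, 3.01, 3.01].

INTERFACE

Orientations are given as a rotation vector (axis times angle).
In Python, from workcell import robot gives the robot as it stands. The module is installed in compiled form; this text tells all that it offers.
- The arm moves only by the tool carry_out, never from a script. Its argument "targets" is one flat list of numbers, 7 for each row, row after row: the closure, from 0 (fully open) to 1 (shut), then the shift along the world's x, y, z in units of 30 mm (1.0 is 30 mm), then the turn, a rotation vector about the world's x, y, z in units of 10 degrees (1.0 is 10 degrees). In form: [gripper, x, y, z, wx, wy, wz, gripper, x, y, z, wx, wy, wz, ...]. A call has exactly 8 rows; each row shifts and turns the commanded pose from where the row before left it; what a row does not reach is not made up. A row lasts 1/8 s, in which the tool goes at most 62.5 mm and 10.7 degrees, less where a joint would pass 70% of its speed; a pose out of reach is approached as far as the arm can. A call is refused whole if a number of a shift passes 1 or a number of a turn 1, either way. A call with a gripper value outside its range is refused whole. The fingers move at their own pace and stop on an object; "grip_force" is the grip in N (left out, the last holds). Time passes only in rows, so rows that do not move let the fingers close, or fill a call up. It gives the time, the measured TCP pose, the force and the opening at its end, in the units of the state.
- robot.read_state(): the state, without advancing time (a new reading comes with each control period).
- robot.read_camera(name): name is "side" or "top"; returns the picture (400x640x3 uint8, red, green, blue); there is no depth.
- robot.calibration(name): a dict with "fx", "fy", "cx", "cy" (pixels), "rvec" (rotation vector, rad) and "tvec" (3), from world to camera coordinates, as OpenCV has them. Camera axes: x right, y down, z forward; pixel columns grow to the right and rows downward; lengths in m; the calibration is good to about 2 mm. A picture is of the moment at which its call begins. calibration takes no time and is no camera call.
- robot.finish_job(): hands the job in, once; it reports no verdict.
Trained networks look in the newest picture that a camera, given by its name, has taken for a name from the list of things; names that differ only in an ending like _2 or _b are one class to them, and where a whole thing is asked for, a point or a joint stands for the part that bears it (a point fixed in the world has none). Each returns a list of dicts, best first, with "score" (0 to 1); they miss things now and then, are a little off and sometimes report something else, mostly with a low value. They report only what shows in the picture. A call takes as long as a camera call.
- robot.trace(camera, query): "region" (400x640 bool, what is visible of it) and "at" ([column, row] in pixels, amid what is visible of it).
- robot.place_of(camera, query): "at" ([column, row] in pixels: a listed point, or the origin of a listed thing).
The state is a dict: "t": time; "joint_positions": joint angles; "joint_vel": joint speeds; "tau": joint torques, N m; "tcp_pos": TCP position; "eef_rot": TCP orientation; "force": force on the tool from outside, world axes, zero at the start; "wrist_torque": the same for the moment, N m; "finger_gap": opening from 0.0 (shut) to 1.0 (fully open).
Only numpy, scipy, OpenCV 4.12 (cv2) and the standard library are available. Lean on these libraries where they do the work, as an engineer would, in place of code of your own. Each camera call takes 0.05 s, during which the arm holds its last target. There are 200 camera calls.

## Working session

There is one attempt and no reset: what is moved stays moved. The work goes in short steps, Python scripts to look and compute and a tool call to move; the robot and the scene stay as the last step left them, time stands still between calls to the robot, and variables do not carry over. Pictures are saved under pics/ and viewed, about 8 in all and at most 12, crops included, and the job is handed in when it is done.

Besides the shell and the picture viewer there is one more tool, called after "Request:" by a JSON object that holds its "fn" and its "kwargs". carry_out: Moves the arm, as the interface text tells. Its arguments: {"type":"object","properties":{"targets":{"type":"array"},"grip_force":{"type":"number"}},"required":["targets"]}

```bash
mkdir -p pics
cat > h.py <<'E'
import numpy as np, cv2
from workcell import robot
def P(n):
    c=robot.calibration(n); R=cv2.Rodrigues(np.array(c["rvec"],float))[0]; K=np.array([[c["fx"],0,c["cx"]],[0,c["fy"],c["cy"]],[0,0,1]])
    return K@np.c_[R,np.array(c["tvec"],float).reshape(3,1)]
def proj(n,p):
    q=P(n)@np.r_[p,1]; return q[:2]/q[2]
def onz(n,uv,z):
    M=P(n); H=np.c_[M[:,0],M[:,1],M[:,2]*z+M[:,3]]; q=np.linalg.solve(H,np.r_[uv,1]); return q[:2]/q[2]
def tri(a,b):
    X=cv2.triangulatePoints(P("side"),P("top"),np.array(a,float).reshape(2,1),np.array(b,float).reshape(2,1))[:,0]; X=X[:3]/X[3]
    return X, np.linalg.norm(proj("side",X)-a), np.linalg.norm(proj("top",X)-b)
def snap(n,f):
    im=robot.read_camera(n); cv2.imwrite("pics/"+f,im[:,:,::-1]); return im
E
python3 - <<'E'
from h import *
snap("side","s0.png");snap("top","t0.png")
for q in ["spindle_mid","spindle_foot","stand","stand_nest","stand_pins","clamp_shaft","clamp_arm","knob_feel","disc_stack","bowl","paste_tin","snap_ring","impeller"]:
    r={n:robot.place_of(n,q) for n in("side","top")}
    s=q
    for n in r:
        s+=" | "+n+" ".join(f"{np.round(d['at'],1)}:{d['score']:.2f}" for d in r[n][:2])
    if r["side"] and r["top"]:
        X,a,b=tri(r["side"][0]["at"],r["top"][0]["at"]); s+=f" || {X.round(4)} {a:.1f} {b:.1f}"
    print(s)
s=robot.read_state();print(s)
E
```

```text
spindle_mid | side[337.5 163.4]:0.74 | top[282.9 177. ]:0.84 [422.  181.8]:0.57 || [0.5807 0.2326 0.0703] 3.8 2.8
spindle_foot | side[338.1 185.8]:0.89 [334.5 164.7]:0.17 | top
stand | side[422.  308.2]:0.81 | top[435.7 169. ]:0.85 || [ 0.6123 -0.2177  0.0042] 3.8 2.0
stand_nest | side[408.4 271.2]:0.80 | top[433.7 164.5]:0.57 || [ 0.6    -0.1923  0.0785] 3.4 1.7
stand_pins | side[433.4 283.9]:0.74 | top[450.8 158.2]:0.95 || [ 0.6192 -0.24    0.087 ] 1.2 0.6
clamp_shaft | side[379.7 273.9]:0.61 [418.9 309.9]:0.26 | top[420.  183.3]:0.92 [414.8 204.6]:0.74 || [ 0.5554 -0.1588  0.0503] 0.3 0.2
clamp_arm | side[344.8 276.7]:0.86 | top[415.8 205. ]:0.85 || [ 0.4924 -0.1455  0.0454] 0.8 0.4
knob_feel | side[258.6 223. ]:0.40 | top[420.2 183.1]:0.78 [282.  174.5]:0.33 || [ 0.4451 -0.1315  0.2059] 65.2 33.1
disc_stack | side[380.7 255.9]:0.49 | top[230.9 153.3]:0.73 || [ 0.8208  0.4933 -0.5127] 12.6 10.0
bowl | side[286.4 145.9]:0.89 | top[194.4 206.4]:0.70 || [ 0.5041  0.5052 -0.0043] 2.1 1.8
paste_tin | side[391.4 211.3]:0.96 | top[328.6 144.7]:0.72 [418.3 184.9]:0.46 || [ 0.6896  0.1021 
[... 186 characters left out ...]
 || [ 0.4139 -0.2486  0.1941] 60.6 30.5
{'t': 1.4, 'joint_positions': array([ 1.01602681e+00,  1.50501372e-01,  1.43740237e+00, -3.55041782e-07,
        1.55383655e+00, -1.33981610e-01]), 'joint_vel': array([ 0.00071587, -0.00140119,  0.00066626, -0.00019727, -0.00049017,
        0.00094297]), 'tau': array([ 3.15450852e-03, -7.12800694e+01, -5.71041298e+01,  7.67591814e-06,
        1.55815804e-03, -1.00813284e-05]), 'tcp_pos': array([0.23486163, 0.52480071, 0.2312646 ]), 'eef_rot': array([-6.56096144e-01, -3.07226808e+00,  2.18477096e-04]), 'force': array([ 0.03978306,  0.57606724, -0.02479803]), 'wrist_torque': array([-0.04277814, -0.0078071 ,  0.02388292]), 'finger_gap': 1.002772519932044}
```

View pics/s0.png

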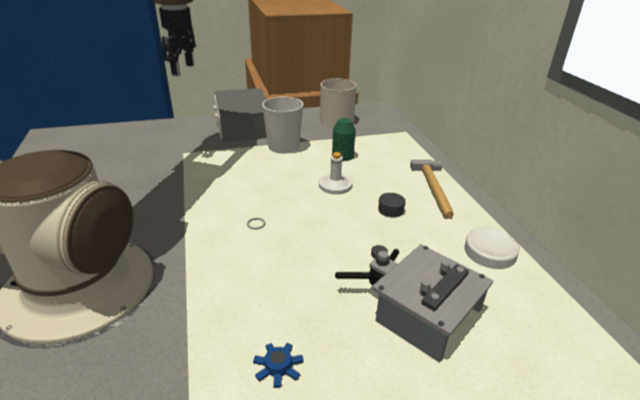

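View pics/t0.png

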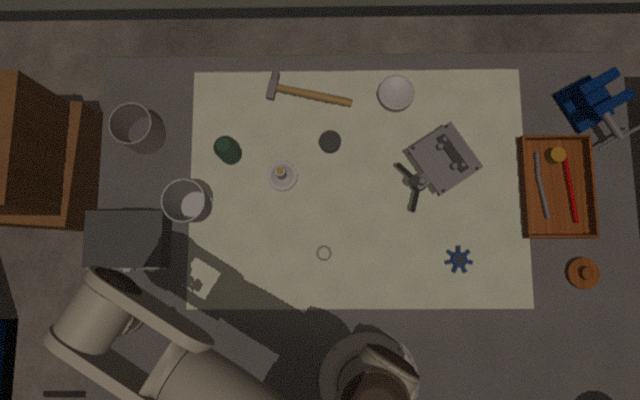

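The side view shows the spindle at (336,170), the stand at about (433,290) and the knob's free arm pointing left at (345,276). In the top view the spindle is at (283,176), the stand at (442,160) and the arm at (414,205). I'll zoom in to get the stand's yaw and position.

Run:
```python
from h import *
s=cv2.imread("pics/s0.png");t=cv2.imread("pics/t0.png")
a=cv2.resize(s[235:360,330:500],None,fx=4.6,fy=4.6,interpolation=cv2.INTER_CUBIC)
cv2.imwrite("pics/c1.png",a)
b=cv2.resize(t[115:220,385:490],None,fx=5.6,fy=5.6,interpolation=cv2.INTER_CUBIC)
c=cv2.resize(t[158:194,265:301],None,fx=5.6,fy=5.6,interpolation=cv2.INTER_CUBIC)
o=np.zeros((588,800,3),np.uint8);o[:,:588]=b;o[:201,590:791]=c[:201,:201]
d=cv2.resize(s[145:200,312:360],None,fx=4.3,fy=4.3,interpolation=cv2.INTER_CUBIC);o[210:210+d.shape[0],590:590+d.shape[1]]=d
cv2.imwrite("pics/c2.png",o)
```

```text
(no output)
```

View pics/c1.png

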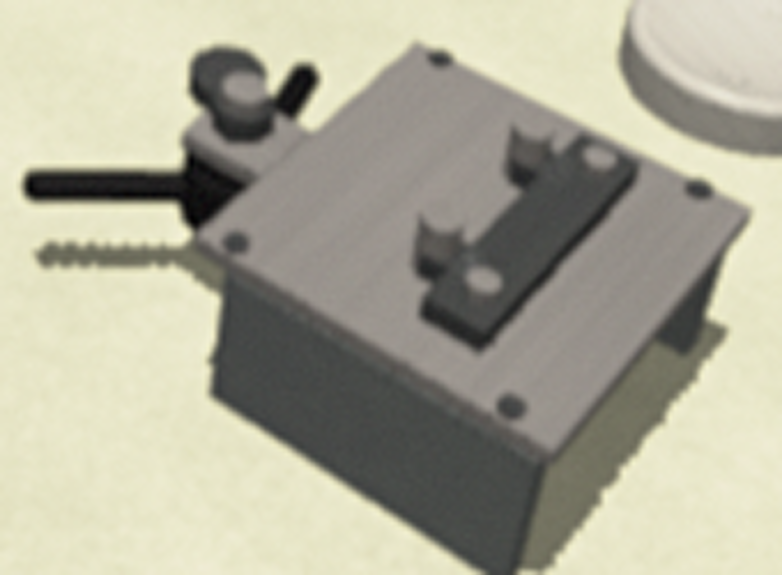

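View pics/c2.png

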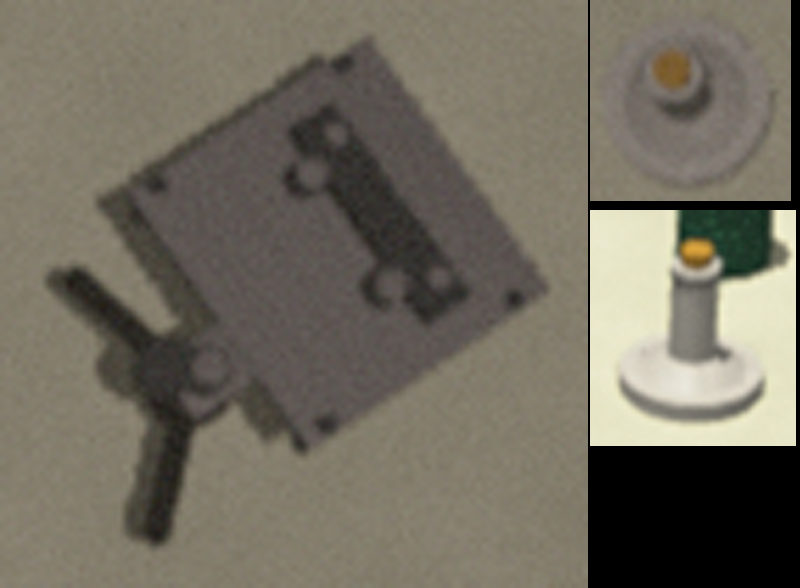

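Run:
```python
from h import *
from scipy.optimize import least_squares as LS
def S(u,v,k=4.6,o=(330,235)): return np.array([(u+.5)/k-.5+o[0],(v+.5)/k-.5+o[1]])
def T(u,v): return S(u,v,5.6,(385,115))
C=[(-60,80),(-60,-80),(90,80),(90,-80)]
obs=[("side",*c,78,S(*p)) for c,p in zip(C,[(418,43),(195,238),(752,211),(550,455)])]
obs+=[("top",*c,78,T(*p)) for c,p in zip(C,[(130,190),(305,450),(370,38),(548,290)])]
def W(q,x,y,z):
    c,s=np.cos(q[2]),np.sin(q[2]); x,y,z=x/1e3,y/1e3,z/1e3
    return np.array([q[0]+c*x-s*y,q[1]+s*x+c*y,z])
def f(q): return np.ravel([proj(n,W(q,x,y,z))-p for n,x,y,z,p in obs])
r=LS(f,[.6,-.22,-1.0]);q=r.x;print("stand",q.round(4),f(q).reshape(-1,2).round(1).tolist())
def g(n):
    ob=[o for o in obs if o[0]==n]; return LS(lambda q:np.ravel([proj(a,W(q,x,y,z))-p for a,x,y,z,p in ob]),q).x
print("side only",g("side").round(4),"top only",g("top").round(4))
np.save("stand.npy",q)
for nm,p in dict(nest=(-32.5,0,78),shaft=(-82,-18,45),pins_nom=(0,0,78)).items(): print(nm,W(q,*p).round(4))
# arm tip
sh=W(q,-82,-18,45)
for n,p in (("side",S(32,186)),("top",T(155,533))):
    v=onz(n,p,.045)-sh[:2]; a=np.arctan2(v[1],v[0])-q[2]; print(n,"arm tip len",np.linalg.norm(v).round(4),"clamp",(np.pi+.8-a+np.pi)%(2*np.pi)-np.pi)
print("shaft top proj side",(proj("side",W(q,-82,-18,45))),"top",proj("top",W(q,-82,-18,45)))
# pins: tops at z? from deck 78 to 104
for n,ps in (("side",[(441,228),(532,137)]),("top",[(313,173),(391,287)])):
    for p in ps:
        w=onz(n,(S if n=="side" else T)(*p),.104)-q[:2]; c,s=np.cos(q[2]),np.sin(q[2]);print(n,"pin in stand",(c*w[0]+s*w[1]).round(4),(-s*w[0]+c*w[1]).round(4))
# spindle
to=lambda u,v:S(u-590,v,5.6,(265,158)); so=lambda u,v:S(u-590,v-210,4.3,(312,145))
print("top brass",onz("top",to(673,70),.096),"flange",onz("top",to(688,103),.012))
print("side brass",onz("side",so(697,244),.096),"flange",onz("side",so(691.5,376),.012))
print("tri brass",tri(so(697,244),to(673,70)),"flange",tri(so(691.5,376),to(688,103)))
st=robot.read_state();R=cv2.Rodrigues(st["eef_rot"])[0];print(R.round(3))
```

```text
stand [ 0.6159 -0.2161 -1.0003] [[-0.1, -1.3], [-1.0, -1.2], [0.9, -0.5], [0.4, -0.4], [0.1, 0.3], [1.1, 0.5], [0.6, -0.4], [1.5, 0.5]]
side only [ 0.615  -0.2176 -0.9979] top only [ 0.6168 -0.2138 -1.0054]
nest [ 0.5984 -0.1887  0.078 ]
shaft [ 0.5565 -0.1568  0.045 ]
pins_nom [ 0.6159 -0.2161  0.078 ]
side arm tip len 0.0815 clamp 0.04240275233351687
top arm tip len 0.0795 clamp 0.07252185832061109
shaft top proj side [379.949407   275.13237845] top [418.92350578 183.3844991 ]
side pin in stand 0.0185 -0.0391
side pin in stand 0.0182 0.0275
top pin in stand 0.0145 0.0354
top pin in stand 0.0136 -0.0332
top brass [0.58785412 0.2418867 ] flange [0.58663822 0.24211335]
side brass [0.59032185 0.2441099 ] flange [0.58673339 0.23163613]
tri brass (array([0.58842993, 0.24157859, 0.09733103]), np.float64(0.40474836145827814), np.float64(0.3016618736315166)) flange (array([0.58898472, 0.2425638 , 0.00499244]), np.float64(0.4798169995497046), np.float64(0.35046604373646606))
[[-0.913  0.408 -0.   ]
 [ 0.408  0.913 -0.   ]
 [ 0.    -0.    -1.   ]]
```

The stand fit agrees to about 1 px: origin (0.616, -0.216), yaw -1.00 rad. The clamp reads about 0.05 and the spindle is at (0.588, 0.242). I'll move over the spindle with the jaws along the stand's x axis.

Request:
{"fn": "carry_out", "kwargs": {"targets": [0, 0.735, -0.59, 0, 0, 0, -0.77, 0, 0.735, -0.59, 0, 0, 0, -0.77, 0, 0.735, -0.59, 0, 0, 0, -0.77, 0, 0.735, -0.59, 0, 0, 0, -0.77, 0, 0.735, -0.59, 0, 0, 0, -0.77, 0, 0.735, -0.59, 0, 0, 0, -0.77, 0, 0.735, -0.59, 0, 0, 0, -0.77, 0, 0.735, -0.59, 0, 0, 0, -0.77], "grip_force": 40}}

```text
t: 2.4
tcp_pos: [0.412, 0.3826, 0.2313]
eef_rot: [-2.142, -2.298, -0.0]
force: [-0.9, -0.5, -0.3]
finger_gap: 1.003
```

Request:
{"fn": "carry_out", "kwargs": {"targets": [0, 0.735, -0.59, 0, 0, 0, -0.77, 0, 0.735, -0.59, 0, 0, 0, -0.77, 0, 0.735, -0.59, 0, 0, 0, -0.77, 0, 0.735, -0.59, 0, 0, 0, -0.77, 0, 0.735, -0.59, 0, 0, 0, -0.77, 0, 0.735, -0.59, 0, 0, 0, -0.77, 0, 0.735, -0.59, -0.5, 0, 0, -0.77, 0, 0.735, -0.59, -0.5, 0, 0, -0.77]}}

```text
t: 3.4
tcp_pos: [0.5884, 0.241, 0.2009]
eef_rot: [-3.016, -0.877, -0.0]
force: [0.6, -0.2, 0.3]
finger_gap: 0.999
```

Run:
```python
from h import *
s=robot.read_state();R=cv2.Rodrigues(s["eef_rot"])[0];print(s["t"],s["tcp_pos"],R.round(3),np.arctan2(R[1,1],R[0,1]),s["joint_positions"].round(2))
a=snap("side","s1.png");b=snap("top","t1.png")
for n in("side","top"):print(n,"tcp px",proj(n,s["tcp_pos"]),"axis z=.09",proj(n,np.r_[s["tcp_pos"][:2],.09]),[(d["at"],d["score"]) for d in robot.place_of(n,"spindle_mid")])
c=a[100:210,275:395];d=b[115:225,220:340]
cv2.imwrite("pics/c3.png",np.hstack([cv2.resize(x,(400,366),interpolation=cv2.INTER_CUBIC) for x in(c,d)])[:,:,::-1])
```

```text
3.4 [0.58841666 0.24096594 0.20093641] [[ 0.844  0.536  0.   ]
 [ 0.536 -0.844  0.   ]
 [ 0.    -0.    -1.   ]] -1.0047441649455815 [0.27 0.29 1.33 0.   1.52 1.27]
side tcp px [337.95221945 114.55838731] axis z=.09 [336.04394388 155.24526366] [([336.8, 165.5], 0.92)]
top tcp px [275.81722092 162.01218545] axis z=.09 [279.94644881 170.30545173] [([284.2, 177.9], 0.77)]
```

View pics/c3.png

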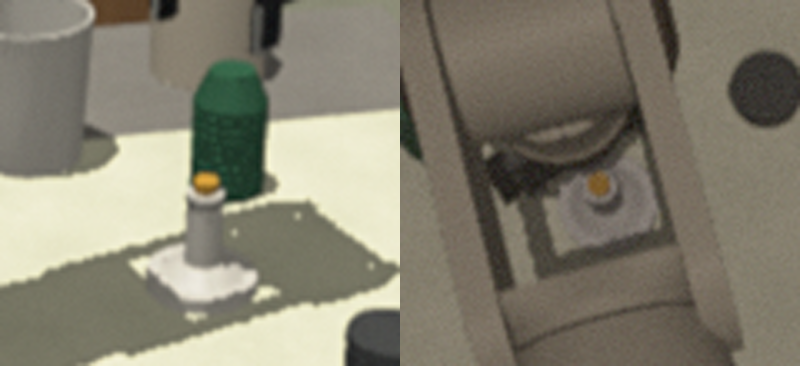

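The gripper is over the spindle. The brass stub sits at side (336.5,154.6) and top (279.4,170.2), which matches the tool axis within 0.6 px. Next I descend and close.

Request:
{"fn": "carry_out", "kwargs": {"targets": [0, 0, 0, -1, 0, 0, 0, 0, 0, 0, -1, 0, 0, 0, 0, 0, 0, -1, 0, 0, 0, 0, 0, 0, -1, 0, 0, 0, 0, 0, 0, -0.8, 0, 0, 0, 0, 0, 0, -0.5, 0, 0, 0, 0, 0, 0, -0.15, 0, 0, 0, 0.3, 0, 0, 0, 0, 0, 0]}}

```text
t: 4.6
tcp_pos: [0.5879, 0.2419, 0.0384]
eef_rot: [-3.014, -0.885, -0.001]
force: [-0.7, 0.4, 0.2]
finger_gap: 0.819
```

Request:
{"fn": "carry_out", "kwargs": {"targets": [0.5, 0, 0, 0, 0, 0, 0, 0.7, 0, 0, 0, 0, 0, 0, 1, 0, 0, 0, 0, 0, 0, 1, 0, 0, 0, 0, 0, 0, 1, 0, 0, 0, 0, 0, 0, 1, 0, 0, 0, 0, 0, 0, 1, 0, 0, 0, 0, 0, 0, 1, 0, 0, 0, 0, 0, 0]}}

```text
t: 5.6
tcp_pos: [0.5879, 0.2418, 0.0385]
eef_rot: [-3.014, -0.884, -0.001]
force: [-2.3, 1.1, 6.4]
finger_gap: 0.341
```

Request:
{"fn": "carry_out", "kwargs": {"targets": [1, 0, 0, 0.3, 0, 0, 0, 1, 0, 0, 0.7, 0, 0, 0, 1, 0, 0, 0.8, 0, 0, 0, 1, 0, 0, 0.8, 0, 0, 0, 1, 0, 0, 0.8, 0, 0, 0, 1, 0, -0.3, 0.6, 0, 0, 0, 1, 0, -0.7, 0.4, 0, 0, 0, 1, 0, -1, 0.1, 0, 0, 0], "grip_force": 60}}

```text
t: 6.6
tcp_pos: [0.5877, 0.1801, 0.1734]
eef_rot: [3.014, 0.885, 0.001]
force: [0.2, 0.0, -4.3]
finger_gap: 0.339
```

Request:
{"fn": "carry_out", "kwargs": {"targets": [1, 0.05, -1, 0, 0, 0, 0, 1, 0.05, -1, 0, 0, 0, 0, 1, 0.05, -1, 0, 0, 0, 0, 1, 0.05, -1, 0, 0, 0, 0, 1, 0.05, -1, 0, 0, 0, 0, 1, 0.05, -1, 0, 0, 0, 0, 1, 0.06, -1, 0, 0, 0, 0, 1, 0, -1, 0, 0, 0, 0]}}

```text
t: 7.6
tcp_pos: [0.5977, -0.0607, 0.1724]
eef_rot: [-3.015, -0.883, 0.002]
force: [0.9, -0.5, -3.8]
finger_gap: 0.337
```

Request:
{"fn": "carry_out", "kwargs": {"targets": [1, 0, -1, 0, 0, 0, 0, 1, 0, -1, 0, 0, 0, 0, 1, 0, -1, 0, 0, 0, 0, 1, 0, -0.8, 0, 0, 0, 0, 1, 0, -0.4, 0, 0, 0, 0, 1, 0, -0.17, 0, 0, 0, 0, 1, 0, 0, 0, 0, 0, 0, 1, 0, 0, 0, 0, 0, 0]}}

```text
t: 8.6
tcp_pos: [0.5986, -0.1887, 0.1728]
eef_rot: [-3.014, -0.885, -0.0]
force: [-0.3, -0.1, -4.6]
finger_gap: 0.34
```

Run:
```python
from h import *
s=robot.read_state();R=cv2.Rodrigues(s["eef_rot"])[0];q=np.load("stand.npy")
d=s["tcp_pos"][:2]-q[:2];c,sn=np.cos(q[2]),np.sin(q[2])
print(s["t"],s["tcp_pos"],"stand xy",c*d[0]+sn*d[1],-sn*d[0]+c*d[1],R[:,2].round(4),np.arctan2(R[1,1],R[0,1]),s["force"],s["finger_gap"],s["joint_positions"].round(2))
a=snap("side","s2.png");b=snap("top","t2.png")
f=np.r_[s["tcp_pos"][:2],s["tcp_pos"][2]-.0385]
for n in("side","top"):print(n,"foot px pred",proj(n,f),[(np.round(d["at"],1),d["score"]) for d in robot.place_of(n,"spindle_foot")],[(np.round(d["at"],1),d["score"]) for d in robot.place_of(n,"spindle_mid")])
c=a[185:335,325:495];d=b[105:225,375:511]
cv2.imwrite("pics/c4.png",np.hstack([cv2.resize(x,(400,353),interpolation=cv2.INTER_CUBIC) for x in(c,d)])[:,:,::-1])
```

```text
8.6 [ 0.59856665 -0.18871884  0.17280871] stand xy -0.032415107807730034 0.0001530219482700941 [-0.e+00  3.e-04 -1.e+00] -0.9993953548330736 [-0.32432238 -0.12608908 -4.60573826] 0.3404437299443506 [-0.43  0.28  1.39  0.    1.46  0.57]
side foot px pred [414.35796967 245.27859827] [(array([414.4, 246.8]), 0.89)] [(array([419.2, 217.7]), 0.63)]
top foot px pred [436.23041896 162.54849748] [(array([436.1, 163.2]), 0.66)] [(array([196.6, 208.5]), 0.64), (array([440. , 160.7]), 0.46), (array([418. , 183.9]), 0.26)]
```

View pics/c4.png

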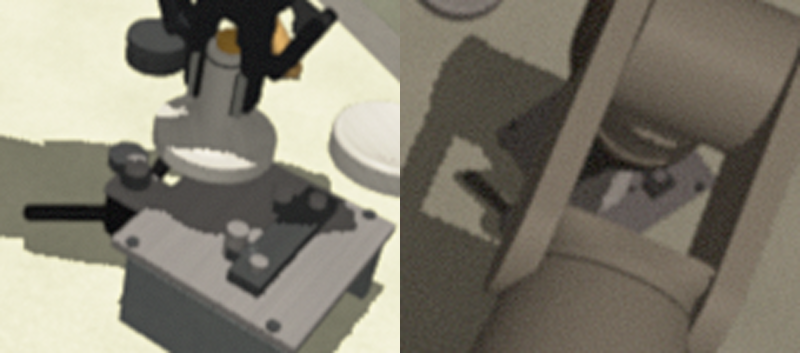

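The spindle hangs upright, with its foot matching the prediction within 1.5 px in both views. I'll lower it to about 8 mm above the deck and check the clearance.

Request:
{"fn": "carry_out", "kwargs": {"targets": [1, 0, 0, -0.2, 0, 0, 0, 1, 0, 0, -0.4, 0, 0, 0, 1, 0, 0, -0.4, 0, 0, 0, 1, 0, 0, -0.3, 0, 0, 0, 1, 0, 0, -0.2, 0, 0, 0, 1, 0, 0, -0.05, 0, 0, 0, 1, 0, 0, 0, 0, 0, 0, 1, 0, 0, 0, 0, 0, 0]}}

```text
t: 9.9
tcp_pos: [0.5986, -0.1895, 0.1267]
eef_rot: [3.014, 0.884, 0.001]
force: [0.4, -0.2, -4.4]
finger_gap: 0.337
```

Run:
```python
from h import *
s=robot.read_state();print(s["t"],s["tcp_pos"],s["force"])
a=snap("side","s3.png")
f=np.r_[s["tcp_pos"][:2],s["tcp_pos"][2]-.0385]
print("foot pred",proj("side",f),[(np.round(d["at"],1),d["score"]) for d in robot.place_of("side","spindle_foot")])
q=np.load("stand.npy")
o=cv2.resize(a[215:335,335:495],None,fx=5,fy=5,interpolation=cv2.INTER_CUBIC)[:,:,::-1].copy()
cv2.imwrite("pics/c5.png",o)
```

```text
9.9 [ 0.5986466  -0.18954785  0.12666424] [ 0.40665661 -0.22547051 -4.42605376]
foot pred [411.04885332 265.67339354] [(array([413.5, 264.9]), 0.56), (array([432.9, 284.8]), 0.52)]
```

View pics/c5.png

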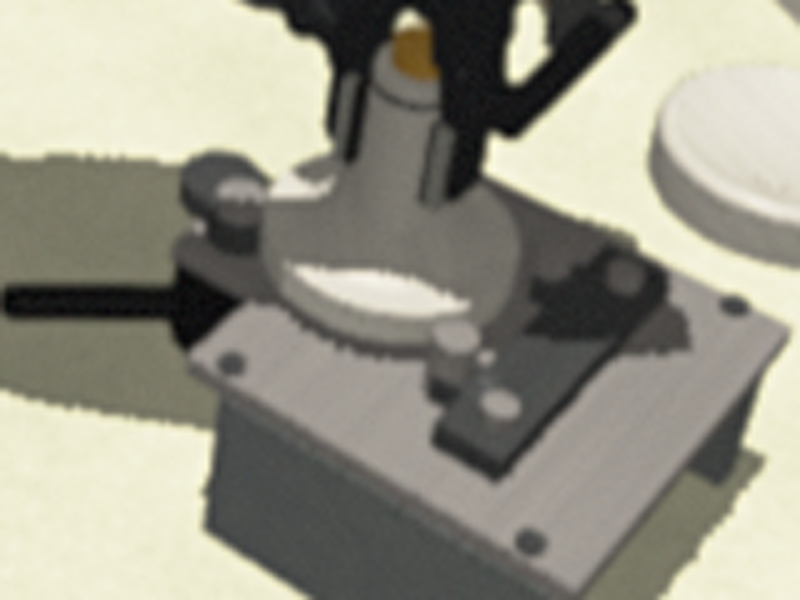

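The flange is already below the cam's top with no force, and it sits clear between the cam at (220,210) and the pin at (455,350). I'll set it down slowly.

Request:
{"fn": "carry_out", "kwargs": {"targets": [1, 0, 0, -0.05, 0, 0, 0, 1, 0, 0, -0.06, 0, 0, 0, 1, 0, 0, -0.06, 0, 0, 0, 1, 0, 0, -0.04, 0, 0, 0, 1, 0, 0, -0.03, 0, 0, 0, 1, 0, 0, -0.02, 0, 0, 0, 1, 0, 0, -0.02, 0, 0, 0, 1, 0, 0, 0, 0, 0, 0]}}

```text
t: 11.0
tcp_pos: [0.5985, -0.1895, 0.1178]
eef_rot: [-3.015, -0.884, 0.0]
force: [0.1, 0.1, -4.8]
finger_gap: 0.336
```

Request:
{"fn": "carry_out", "kwargs": {"targets": [1, 0, 0, -0.015, 0, 0, 0, 1, 0, 0, -0.015, 0, 0, 0, 1, 0, 0, -0.015, 0, 0, 0, 1, 0, 0, 0, 0, 0, 0, 1, 0, 0, 0, 0, 0, 0, 1, 0, 0, 0, 0, 0, 0, 1, 0, 0, 0, 0, 0, 0, 1, 0, 0, 0, 0, 0, 0]}}

```text
t: 12.0
tcp_pos: [0.5985, -0.1895, 0.1166]
eef_rot: [-3.015, -0.884, -0.0]
force: [-0.9, 1.1, -0.4]
finger_gap: 0.339
```

Touchdown: the weight is now off the tool. Release.

Request:
{"fn": "carry_out", "kwargs": {"targets": [0.64, 0, 0, 0, 0, 0, 0, 0.6, 0, 0, 0, 0, 0, 0, 0.5, 0, 0, 0, 0, 0, 0, 0.4, 0, 0, 0, 0, 0, 0, 0.3, 0, 0, 0, 0, 0, 0, 0.3, 0, 0, 0, 0, 0, 0, 0.3, 0, 0, 0, 0, 0, 0, 0.3, 0, 0, 0, 0, 0, 0]}}

```text
t: 13.0
tcp_pos: [0.5985, -0.1895, 0.1165]
eef_rot: [-3.015, -0.884, -0.0]
force: [0.9, -0.6, -0.3]
finger_gap: 0.701
```

Request:
{"fn": "carry_out", "kwargs": {"targets": [0.2, 0, 0, 0.3, 0, 0, 0, 0.2, 0, 0, 0.6, 0, 0, 0, 0.2, 0, 0, 0.9, 0, 0, 0, 0.2, 0, 0, 1, 0, 0, 0, 0.2, 0, 0, 1, 0, 0, 0, 0.2, 0, 0, 0.6, 0, 0, 0, 0.2, 0, 0, 0.1, 0, 0, 0, 0.2, 0, 0, 0, 0, 0, 0]}}

```text
t: 14.0
tcp_pos: [0.5983, -0.1894, 0.2508]
eef_rot: [-3.014, -0.884, 0.001]
force: [0.2, -0.7, 0.2]
finger_gap: 0.796
```

Spindle set and released. Next I swing over the knob arm, which points to about 2.92 rad in world, with the jaws along its tangent, and check before going down.

Request:
{"fn": "carry_out", "kwargs": {"targets": [0.3, -0.2215, 0.0967, 0, 0, 0, 0.84, 0.4, -0.2215, 0.0967, 0, 0, 0, 0.84, 0.5, -0.2215, 0.0967, 0, 0, 0, 0.84, 0.5, -0.2215, 0.0967, 0, 0, 0, 0.84, 0.5, -0.2215, 0.0967, 0, 0, 0, 0.84, 0.5, -0.2215, 0.0967, 0, 0, 0, 0.84, 0.5, -0.2215, 0.0967, 0, 0, 0, 0.84, 0.5, -0.2215, 0.0967, 0, 0, 0, 0.84]}}

```text
t: 15.0
tcp_pos: [0.5448, -0.166, 0.2502]
eef_rot: [-2.015, -2.408, 0.001]
force: [-0.9, -0.5, 0.1]
finger_gap: 0.501
```

Request:
{"fn": "carry_out", "kwargs": {"targets": [0.5, -0.2215, 0.0967, 0, 0, 0, 0.84, 0.5, -0.2215, 0.0967, 0, 0, 0, 0.84, 0.5, -0.2215, 0.0967, 0, 0, 0, 0.84, 0.5, -0.2215, 0.0967, -0.5, 0, 0, 0.84, 0.5, -0.2215, 0.0967, -1, 0, 0, 0.84, 0.5, -0.2215, 0.0967, -1, 0, 0, 0.84, 0.5, -0.2215, 0.0967, -1, 0, 0, 0.84, 0.5, -0.2215, 0.0967, -0.5, 0, 0, 0.84]}}

```text
t: 16.0
tcp_pos: [0.4908, -0.1425, 0.1288]
eef_rot: [-0.345, -3.119, -0.002]
force: [0.9, 1.2, 1.6]
finger_gap: 0.501
```

```bash
cat >> h.py <<'E'
def stand_xy(p):
    q=np.load("stand.npy"); d=np.asarray(p)[:2]-q[:2]; c,s=np.cos(q[2]),np.sin(q[2]); return np.array([c*d[0]+s*d[1],-s*d[0]+c*d[1]])
E
python3 - <<'E'
from h import *
a=snap("side","s4.png");b=snap("top","t4.png")
s=robot.read_state();R=cv2.Rodrigues(s["eef_rot"])[0];print(s["t"],s["tcp_pos"],R[:,2].round(3),np.arctan2(R[1,1],R[0,1]),s["force"],s["joint_positions"].round(2))
for k in("clamp_arm","clamp_shaft","spindle_foot","spindle_mid"):
    for n in("side","top"):print(k,n,[(np.round(d["at"],1),round(d["score"],2)) for d in robot.place_of(n,k)[:2]])
print("tcp at .045 side px",proj("side",np.r_[s["tcp_pos"][:2],.045]))
c=a[185:335,325:495];d=b[105:225,375:511]
cv2.imwrite("pics/c6.png",np.hstack([cv2.resize(x,(400,353),interpolation=cv2.INTER_CUBIC) for x in(c,d)])[:,:,::-1])
E
```

```text
16.1 [ 0.49059319 -0.14233257  0.12905915] [-0.004  0.002 -1.   ] 1.3477858639340534 [-0.35079771 -0.31856009 -0.38279176] [-0.43  0.08  1.73 -0.    1.34 -1.78]
clamp_arm side []
clamp_arm top []
clamp_shaft side []
clamp_shaft top [(array([420.1, 183.1]), 0.65)]
spindle_foot side [(array([413.4, 268.6]), 0.72)]
spindle_foot top [(array([447.5, 156.6]), 0.27)]
spindle_mid side [(array([414.2, 245.1]), 0.68), (array([379.7, 275.5]), 0.16)]
spindle_mid top []
tcp at .045 side px [344.12895568 275.72903561]
```

View pics/c6.png

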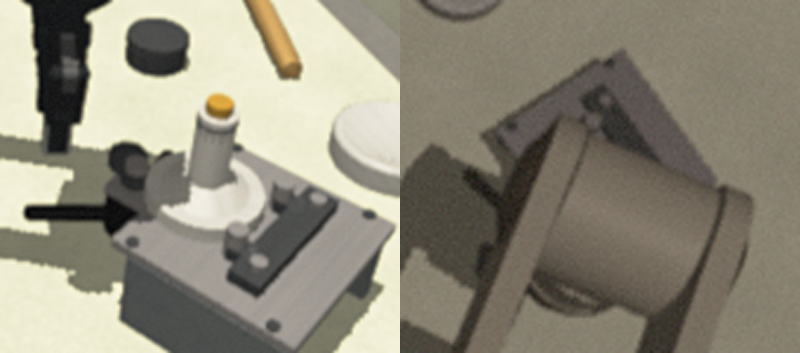

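The spindle stands upright between the cam and the pins. The arm point is at side (344.8,276.7) against a tool projection of (344.1,275.7), so I can straddle it.

Request:
{"fn": "carry_out", "kwargs": {"targets": [0.5, 0, 0, -0.4, 0, 0, 0, 0.5, 0, 0, -0.5, 0, 0, 0, 0.5, 0, 0, -0.6, 0, 0, 0, 0.5, 0, 0, -0.6, 0, 0, 0, 0.5, 0, 0, -0.6, 0, 0, 0, 0.5, 0, 0, -0.5, 0, 0, 0, 0.5, 0, 0, -0.27, 0, 0, 0, 0.5, 0, 0, 0, 0, 0, 0]}}

```text
t: 17.5
tcp_pos: [0.4919, -0.143, 0.0269]
eef_rot: [-0.353, -3.121, -0.0]
force: [-1.1, 0.2, 0.2]
finger_gap: 0.501
```

```bash
cat >> h.py <<'E'
def shaft():
    q=np.load("stand.npy"); c,s=np.cos(q[2]),np.sin(q[2]); return np.array([q[0]+c*-.082+s*.018,q[1]+s*-.082-c*.018])
def step(start,dth,n,rows=8):
    """arc of the tool about the shaft: dth rad (clockwise positive) over n rows; prints row (x,y units, wz units)"""
    r=np.asarray(start)[:2]-shaft(); out=[]
    for i in range(n):
        a=-dth/n; c,s=np.cos(a),np.sin(a); r2=np.array([c*r[0]-s*r[1],s*r[0]+c*r[1]]); out.append([*((r2-r)/.03).round(3),round(np.degrees(a)/10,3)]); r=r2
    return out
E
python3 - <<'E'
from h import *
s=robot.read_state();r=s["tcp_pos"][:2]-shaft();print(s["tcp_pos"],s["force"],"r",np.linalg.norm(r),"th",np.arctan2(r[1],r[0]))
for x in step(s["tcp_pos"],1.2,24): print(x)
E
```

```text
[ 0.49194988 -0.14297715  0.02690749] [-1.1097194   0.24934987  0.22939181] r 0.06602082295393036 th 2.930797213664734
[np.float64(0.026), np.float64(0.107), np.float64(-0.286)]
[np.float64(0.031), np.float64(0.106), np.float64(-0.286)]
[np.float64(0.036), np.float64(0.104), np.float64(-0.286)]
[np.float64(0.041), np.float64(0.102), np.float64(-0.286)]
[np.float64(0.046), np.float64(0.1), np.float64(-0.286)]
[np.float64(0.051), np.float64(0.097), np.float64(-0.286)]
[np.float64(0.056), np.float64(0.095), np.float64(-0.286)]
[np.float64(0.061), np.float64(0.092), np.float64(-0.286)]
[np.float64(0.065), np.float64(0.089), np.float64(-0.286)]
[np.float64(0.07), np.float64(0.085), np.float64(-0.286)]
[np.float64(0.074), np.float64(0.082), np.float64(-0.286)]
[np.float64(0.078), np.float64(0.078), np.float64(-0.286)]
[np.float64(0.082), np.float64(0.074), np.float64(-0.286)]
[np.float64(0.085), np.float64(0.07), np.float64(-0.286)]
[np.float64(0.089), np.float64(0.065), np.float64(-0.286)]
[np.float64(0.092), np.float64(0.061), np.float64(-0.286)]
[np.float64(0.095), np.float64(0.056), np.float64(-0.286)]
[np.float64(0.097), np.float64(0.051), np.float64(-0.286)]
[np.float64(0.1), np.float64(0.046), np.float64(-0.286)]
[np.float64(0.102), np.float64(0.041), np.float64(-0.286)]
[np.float64(0.104), np.float64(0.036), np.float64(-0.286)]
[np.float64(0.106), np.float64(0.031), np.float64(-0.286)]
[np.float64(0.107), np.float64(0.026), np.float64(-0.286)]
[np.float64(0.108), np.float64(0.02), np.float64(-0.286)]
```

Request:
{"fn": "carry_out", "kwargs": {"targets": [0.5, 0.025, 0.11, 0, 0, 0, 0, 0.5, 0.025, 0.11, 0, 0, 0, 0, 0.5, 0.025, 0.11, 0, 0, 0, 0, 0.5, 0.02, 0.1, 0, 0, 0, 0, 0.5, 0.01, 0.05, 0, 0, 0, 0, 0.5, 0.01, 0.05, 0, 0, 0, 0, 0.5, 0.01, 0.03, 0, 0, 0, 0, 0.5, 0, 0, 0, 0, 0, 0]}}

```text
t: 18.5
tcp_pos: [0.4959, -0.1263, 0.0274]
eef_rot: [0.353, 3.122, -0.0]
force: [-0.2, -0.4, 0.6]
finger_gap: 0.498
```

Run:
```python
from h import *
s=robot.read_state();r=s["tcp_pos"][:2]-shaft();print(s["tcp_pos"],s["force"],s["wrist_torque"],"r",np.linalg.norm(r),"th",np.arctan2(r[1],r[0]))
for x in step(s["tcp_pos"],0.35,7): print(*x)
```

```text
[ 0.4959303  -0.12626865  0.02742999] [-0.21348586 -0.41219278  0.6242915 ] [ 0.00130389  0.06334161 -0.00590716] r 0.06783393481505302 th 2.6748722642023575
0.053 0.1 -0.286
0.058 0.097 -0.286
0.063 0.094 -0.286
0.068 0.091 -0.286
0.072 0.087 -0.286
0.076 0.083 -0.286
0.08 0.079 -0.286
```

Request:
{"fn": "carry_out", "kwargs": {"targets": [0.5, 0.053, 0.1, 0, 0, 0, -0.286, 0.5, 0.058, 0.097, 0, 0, 0, -0.286, 0.5, 0.063, 0.094, 0, 0, 0, -0.286, 0.5, 0.068, 0.091, 0, 0, 0, -0.286, 0.5, 0.072, 0.087, 0, 0, 0, -0.286, 0.5, 0.076, 0.083, 0, 0, 0, -0.286, 0.5, 0.08, 0.079, 0, 0, 0, -0.286, 0.5, 0, 0, 0, 0, 0, 0]}}

```text
t: 19.5
tcp_pos: [0.5098, -0.1074, 0.0273]
eef_rot: [-0.89, -3.012, 0.0]
force: [-2.8, -1.3, 0.7]
finger_gap: 0.498
```

Run:
```python
from h import *
s=robot.read_state();r=s["tcp_pos"][:2]-shaft();print(s["tcp_pos"],s["force"],s["wrist_torque"],"r",np.linalg.norm(r),"th",np.arctan2(r[1],r[0]))
for x in step(s["tcp_pos"],0.24,8): print(*x)
```

```text
[ 0.50978636 -0.1073873   0.02730645] [-2.83834217 -1.29275774  0.69576113] [-0.14186623  0.37845721 -0.07164754] r 0.06799838269923038 th 2.3283120874510113
0.05 0.046 -0.172
0.051 0.044 -0.172
0.053 0.043 -0.172
0.054 0.041 -0.172
0.055 0.04 -0.172
0.056 0.038 -0.172
0.058 0.036 -0.172
0.059 0.035 -0.172
```

Request:
{"fn": "carry_out", "kwargs": {"targets": [0.5, 0.05, 0.046, 0, 0, 0, -0.172, 0.5, 0.051, 0.044, 0, 0, 0, -0.172, 0.5, 0.053, 0.043, 0, 0, 0, -0.172, 0.5, 0.054, 0.041, 0, 0, 0, -0.172, 0.5, 0.055, 0.04, 0, 0, 0, -0.172, 0.5, 0.056, 0.038, 0, 0, 0, -0.172, 0.5, 0, 0, 0, 0, 0, 0, 0.5, 0, 0, 0, 0, 0, 0]}}

```text
t: 20.5
tcp_pos: [0.5192, -0.0998, 0.0272]
eef_rot: [-1.157, -2.92, 0.0]
force: [-5.3, -0.5, 0.5]
finger_gap: 0.505
```

Run:
```python
from h import *
s=robot.read_state();r=s["tcp_pos"][:2]-shaft();print(s["t"],s["tcp_pos"],s["force"],s["wrist_torque"],"r",np.linalg.norm(r),"th",np.arctan2(r[1],r[0]))
R=cv2.Rodrigues(s["eef_rot"])[0];print("clamp~",np.pi/2+.37-np.arctan2(R[1,1],R[0,1]), "Ft",s["force"]@R[:,1])
for x in step(s["tcp_pos"],0.48,32)[::4]: print(*x)
snap("side","s5.png");print([(np.round(d["at"],1),round(d["score"],2)) for d in robot.place_of("side","spindle_foot")])
```

```text
20.5 [ 0.51924913 -0.0997604   0.02724005] [-5.30080198 -0.4510071   0.47827639] [-0.13208975  0.82617201 -0.07102212] r 0.06812366218185616 th 2.14951207749606
clamp~ 1.1247318022608739 Ft -3.960313852865191
0.029 0.018 -0.086
0.03 0.017 -0.086
0.031 0.015 -0.086
0.031 0.013 -0.086
0.032 0.011 -0.086
0.033 0.009 -0.086
0.033 0.007 -0.086
0.034 0.005 -0.086
[(array([413.3, 271.2]), 0.92)]
```

Clamp is about 0.55 with a light push (about 4 N tangential, and some sideways drag). I'll back off 3 mm to release the drag, then proceed in small steps.

Request:
{"fn": "carry_out", "kwargs": {"targets": [0.5, -0.07, -0.073, 0, 0, 0, 0, 0.5, -0.03, -0.03, 0, 0, 0, 0, 0.5, 0.05, 0.053, 0, 0, 0, 0, 0.5, 0.05, 0.05, 0, 0, 0, 0, 0.5, 0.029, 0.018, 0, 0, 0, -0.086, 0.5, 0.029, 0.018, 0, 0, 0, -0.086, 0.5, 0.029, 0.018, 0, 0, 0, -0.086, 0.5, 0, 0, 0, 0, 0, 0]}}

```text
t: 21.6
tcp_pos: [0.5221, -0.0983, 0.0274]
eef_rot: [-1.224, -2.893, 0.001]
force: [-2.9, -3.0, 1.7]
finger_gap: 0.498
```

```bash
cat >> h.py <<'E'
def feel():
    s=robot.read_state();R=cv2.Rodrigues(s["eef_rot"])[0];phi=np.arctan2(R[1,1],R[0,1])
    r=s["tcp_pos"][:2]-shaft()
    print("t",s["t"],"tcp",s["tcp_pos"].round(4),"F",s["force"].round(1),"Ft",round(s["force"]@R[:,1],1),"Fr",round(s["force"]@-R[:,0],1),"|F|",round(np.linalg.norm(s["force"]),1),"clamp",round(1.37-phi,3),"r",np.linalg.norm(r).round(4))
    print(step(s["tcp_pos"],.06,4)[0],step(s["tcp_pos"],.06,4)[3])
E
python3 -c "
from h import *
feel()"
```

```text
t 21.6 tcp [ 0.5221 -0.0983  0.0274] F [-2.9 -3.   1.7] Ft -4.2 Fr 0.2 |F| 4.5 clamp 0.6 r 0.0679
[np.float64(0.029), np.float64(0.017), np.float64(-0.086)] [np.float64(0.03), np.float64(0.016), np.float64(-0.086)]
```

Drag gone (radial force 0.2 N). Continue at 1 mm per row, 4 rows at a time.

Request:
{"fn": "carry_out", "kwargs": {"targets": [0.5, 0.03, 0.017, 0, 0, 0, -0.086, 0.5, 0.03, 0.017, 0, 0, 0, -0.086, 0.5, 0.03, 0.016, 0, 0, 0, -0.086, 0.5, 0.03, 0.015, 0, 0, 0, -0.086, 0.5, 0, 0, 0, 0, 0, 0, 0.5, 0, 0, 0, 0, 0, 0, 0.5, 0, 0, 0, 0, 0, 0, 0.5, 0, 0, 0, 0, 0, 0]}}

```text
t: 22.6
tcp_pos: [0.5257, -0.0962, 0.0274]
eef_rot: [-1.309, -2.855, 0.0]
force: [-4.1, -2.5, 2.9]
finger_gap: 0.496
```

```bash
python3 -c "
from h import *
feel()"
```

```text
t 22.6 tcp [ 0.5257 -0.0962  0.0274] F [-4.1 -2.5  2.9] Ft -4.8 Fr -0.8 |F| 5.6 clamp 0.659 r 0.068
[np.float64(0.03), np.float64(0.015), np.float64(-0.086)] [np.float64(0.031), np.float64(0.014), np.float64(-0.086)]
```

Request:
{"fn": "carry_out", "kwargs": {"targets": [0.5, 0.03, 0.015, 0, 0, 0, -0.086, 0.5, 0.03, 0.015, 0, 0, 0, -0.086, 0.5, 0.031, 0.014, 0, 0, 0, -0.086, 0.5, 0, 0, 0, 0, 0, 0, 0.5, 0, 0, 0, 0, 0, 0, 0.5, 0, 0, 0, 0, 0, 0, 0.5, 0, 0, 0, 0, 0, 0, 0.5, 0, 0, 0, 0, 0, 0]}}

```text
t: 23.6
tcp_pos: [0.5284, -0.0948, 0.0274]
eef_rot: [-1.373, -2.825, 0.0]
force: [-4.9, -1.7, 3.9]
finger_gap: 0.503
```

```bash
python3 -c "
from h import *
feel()"
```

```text
t 23.6 tcp [ 0.5284 -0.0948  0.0274] F [-4.9 -1.7  3.9] Ft -4.9 Fr -1.7 |F| 6.5 clamp 0.704 r 0.068
[np.float64(0.031), np.float64(0.014), np.float64(-0.086)] [np.float64(0.032), np.float64(0.012), np.float64(-0.086)]
```

Request:
{"fn": "carry_out", "kwargs": {"targets": [0.5, 0.031, 0.014, 0, 0, 0, -0.086, 0.5, 0.031, 0.013, 0, 0, 0, -0.086, 0.5, 0.032, 0.012, 0, 0, 0, -0.086, 0.5, 0, 0, 0, 0, 0, 0, 0.5, 0, 0, 0, 0, 0, 0, 0.5, 0, 0, 0, 0, 0, 0, 0.5, 0, 0, 0, 0, 0, 0, 0.5, 0, 0, 0, 0, 0, 0]}}

```text
t: 24.6
tcp_pos: [0.531, -0.0937, 0.0274]
eef_rot: [-1.436, -2.793, 0.001]
force: [-6.6, -1.9, 3.1]
finger_gap: 0.498
```

```bash
python3 -c "
from h import *
feel()
snap('side','s6.png');print([(np.round(d['at'],1),round(d['score'],2)) for d in robot.place_of('side','spindle_foot')])"
```

```text
t 24.6 tcp [ 0.531  -0.0937  0.0274] F [-6.6 -1.9  3.1] Ft -6.5 Fr -2.3 |F| 7.5 clamp 0.749 r 0.068
[np.float64(0.032), np.float64(0.012), np.float64(-0.086)] [np.float64(0.032), np.float64(0.011), np.float64(-0.086)]
[(array([415.7, 270.2]), 0.77)]
```

Ft is rising slightly (6.5 N), so I go on 2 mm at a time.

Request:
{"fn": "carry_out", "kwargs": {"targets": [0.5, 0.032, 0.012, 0, 0, 0, -0.086, 0.5, 0.032, 0.011, 0, 0, 0, -0.086, 0.5, 0, 0, 0, 0, 0, 0, 0.5, 0, 0, 0, 0, 0, 0, 0.5, 0, 0, 0, 0, 0, 0, 0.5, 0, 0, 0, 0, 0, 0, 0.5, 0, 0, 0, 0, 0, 0, 0.5, 0, 0, 0, 0, 0, 0]}}

```text
t: 25.7
tcp_pos: [0.5325, -0.0932, 0.0273]
eef_rot: [-1.478, -2.771, 0.002]
force: [-11.3, -4.4, 5.8]
finger_gap: 0.499
```

```bash
python3 -c "
from h import *
feel()"
```

```text
t 25.7 tcp [ 0.5325 -0.0932  0.0273] F [-11.3  -4.4   5.8] Ft -11.8 Fr -2.6 |F| 13.4 clamp 0.779 r 0.0679
[np.float64(0.032), np.float64(0.012), np.float64(-0.086)] [np.float64(0.032), np.float64(0.01), np.float64(-0.086)]
```

It's firm: 11.8 N tangential, standing still. Back off 14 mm to mid-gap, then lift.

Request:
{"fn": "carry_out", "kwargs": {"targets": [0.5, -0.04, -0.026, 0, 0, 0, 0, 0.5, -0.08, -0.052, 0, 0, 0, 0, 0.5, -0.08, -0.056, 0, 0, 0, 0, 0.5, -0.08, -0.056, 0, 0, 0, 0, 0.5, -0.08, -0.05, 0, 0, 0, 0, 0.5, -0.03, -0.02, 0, 0, 0, 0, 0.5, 0, 0, 0, 0, 0, 0, 0.5, 0, 0, 0, 0, 0, 0]}}

```text
t: 26.7
tcp_pos: [0.5216, -0.1008, 0.0274]
eef_rot: [-1.479, -2.772, 0.0]
force: [0.6, 0.0, 0.7]
finger_gap: 0.503
```

Request:
{"fn": "carry_out", "kwargs": {"targets": [0.5, 0, 0, 0.2, 0, 0, 0, 0.5, 0, 0, 0.5, 0, 0, 0, 0.5, 0, 0, 0.8, 0, 0, 0, 0.5, 0, 0, 1, 0, 0, 0, 0.5, 0, 0, 1, 0, 0, 0, 0.5, -0.5, 0, 1, 0, 0, 0, 0.5, -0.6, 0, 0.8, 0, 0, 0, 0.5, -0.5, 0, 0.3, 0, 0, 0]}}

```text
t: 27.7
tcp_pos: [0.4733, -0.1009, 0.1975]
eef_rot: [1.477, 2.77, 0.0]
force: [-0.2, -0.3, 0.6]
finger_gap: 0.5
```

Run:
```python
from h import *
feel()
a=snap("side","s7.png");b=snap("top","t7.png")
for n in("side","top"):
    for k in("spindle_foot","clamp_arm"):
        print(n,k,[(np.round(d["at"],1),round(d["score"],2)) for d in robot.place_of(n,k)[:2]])
d=robot.place_of("side","clamp_arm")
if d:
    v=onz("side",d[0]["at"],.045)-shaft();print("clamp vision",2.94-np.arctan2(v[1],v[0]),np.linalg.norm(v))
f=robot.place_of("side","spindle_foot")
if f: print("foot in stand",stand_xy(onz("side",f[0]["at"],.078)))
c=a[185:335,325:495];d=b[105:225,375:511]
cv2.imwrite("pics/c7.png",np.hstack([cv2.resize(x,(400,353),interpolation=cv2.INTER_CUBIC) for x in(c,d)])[:,:,::-1])
```

```text
t 27.7 tcp [ 0.4733 -0.1009  0.1975] F [-0.2 -0.3  0.6] Ft -0.4 Fr 0.1 |F| 0.7 clamp 0.779 r 0.1002
[np.float64(0.028), np.float64(0.041), np.float64(-0.086)] [np.float64(0.03), np.float64(0.04), np.float64(-0.086)]
side spindle_foot [(array([415.4, 273.7]), 0.61), (array([379.1, 258.6]), 0.41)]
side clamp_arm [(array([353.7, 262.9]), 0.86)]
top spindle_foot [(array([433.2, 163.3]), 0.42)]
top clamp_arm []
clamp vision 0.6722376024769923 0.057643000738892135
foot in stand [-0.01966327 -0.00233155]
```

View pics/c7.png

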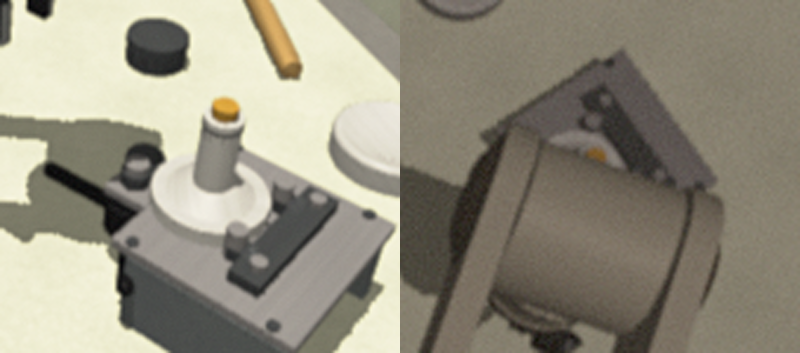

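The spindle stands upright with its flange against both pins, and the cam is on its rim. The knob arm has turned to crop (90,190), and the tool is clear of everything. Handing in.

```bash
python3 -c "
from h import *
print(robot.finish_job())"
```

```text
the job is handed in; nothing more can be done
None
```

I set the spindle upright on the deck, clamped it against both stop pins, and handed the job in at about 28 s. No verdict was reported.

- **Placing:** the spindle's weight came off the tool gently at touchdown. After release it stood clear of the cam and the pins.
- **Tightening:** I turned the knob clockwise in steps of 1 mm. The cam bit at about clamp 0.75. I stopped when the push read 11.8 N tangentially, 13.4 N in total, standing still. That is inside the 9–14 N band; every reading between moves was below 25 N.
- **Last checks:** after I backed off, the tool force was under 1 N and the tool was clear. The picture shows the spindle upright, its flange at both pins and the cam on its rim. The side camera puts its foot at about x = -20, y = -2 mm in the stand frame, within limits.
- **Disagreement:** the side camera's arm point gives clamp 0.67, against 0.78 from the tool's angle. That arm point came out at 58 mm from the shaft instead of 66 mm, so I trust it less.
- **Not measured:** the cam's pressing force after letting go can't be read directly; I inferred it from the feel. I also didn't re-measure the other bench parts at the end. The arm's path stayed clear of them.

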